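# Set a soft oak sample under the hardness probe

## Robot

A 7-joint arm with a two-finger parallel gripper is mounted at the origin on the work surface. World frame = base frame: x ahead of the robot, y to its left, z up, the work surface at z = 0. Lengths are in mm, angles in rad, forces in N, time in s.
With the tool pointing down it reaches from about 400 to 850 mm from the base axis. Payload 6.9 kg.
Tool frame: the origin (TCP) lies midway between the tips of the shut fingers; the grasp point (between the pads) lies robot.hold_point_z behind it (robot.hold_point_z is the distance from the TCP to the grasp point, in mm); z points along the fingers, y is the line along which they close (so a half turn about z gives the same grasp; the last joint's range is limited). The gripper opens to 85 mm and grips with 20 to 120 N. Pads are 22 mm wide; open, the fingers measure 114 mm over their backs; the gripper's body (76 mm by 85 mm) begins 54 mm behind the grasp point. The pads swing forward as they close: fully open they stand 13 mm farther back than shut.
Start: joints at [1.397, 0.507, -0.238, 1.5, 0.126, 1.149, -0.155], TCP at [171.972, -600.864, 231.275] pointing down, gripper open.
Joint ranges: [-3.08, 3.08], [-0.24, 2.05], [-1.43, 1.35], [0, 2.5], [-1.52, 4.66], [0.17, 1.96], [-2.89, 2.89]. Speed limits (rad/s): [2.39, 2.39, 3.14, 3.14, 3.14, 3.14, 3.14].

## Interface

Orientations are given as a unit quaternion [w, x, y, z].
In Python, from station import robot, eyes gives the robot as it stands.
- The arm moves only by the tool step_arm, never from a script. Its argument "increments" is text: rows parted by semicolons, each of 5 numbers parted by spaces: the opening, from 0 (shut) to 1 (fully open), then the shift along the tool's x, y, z in units of 50 mm (1.0 is 50 mm), then the turn about the tool's z in units of 8 degrees (1.0 is 8 degrees). In form: grip tx ty tz turn; .... A call has 1 to 10 rows; each row shifts and turns the commanded pose from where the row before left it, along the tool's axes as they then stand; what a row does not reach is not made up. A row lasts 1/10 s, in which the tool goes at most 50 mm and 8.59 degrees, less where a joint would pass 70% of its speed; a pose out of reach is approached as far as the arm can. A call is refused whole if a number of a shift passes 1 or a number of a turn 1, either way. A call with a gripper value outside its range is refused whole. The fingers move at their own pace and stop on an object; the grip force is fixed at half the most. Time passes only in rows, so rows that do not move let the fingers close. It gives the time, the measured TCP pose, the force, the opening and the grip force at its end, in the units of the state.
- robot.get_obs(): the state, without advancing time (a new reading comes with each control period).
- eyes.grab_frame(name): name is "side" or "top" or "wrist"; returns a dict with "color" (420x560x3 uint8, red, green, blue), "range_z" (420x560 float32, mm along the optical axis (not along the pixel's ray), 0 where there is no reading), "fx", "fy", "cx", "cy" (pixels), "origin" and "rotation" of the camera in the world. Camera axes: x right, y up, looking along -z (the intrinsics and any distortion apply to the point x, -y, -z); pixel columns grow to the right and rows downward; lengths in mm; the calibration is good to about 2 mm. A picture is of the moment at which its call begins.
- robot.finish_job(): hands the job in; it is judged then, once.
The state is a dict: "t": time; "joint_pos": joint angles; "joint_vel": joint speeds; "effort": joint torques, N m; "ee_pos": TCP position; "tool_rot": TCP orientation; "ft_force": force on the tool from outside, world axes, zero at the start; "ft_torque": the same for the moment, N m; "opening": finger opening in mm; "finger_force": force on a finger pad.
Only numpy, scipy, OpenCV 4.12 (cv2) and the standard library are available. Lean on these libraries where they do the work, as an engineer would, in place of code of your own. Each camera call takes 0.05 s, during which the arm holds its last target. There are 200 camera calls.

## Task

Take the pale oak sample with the red dot off the sloping drying rack, lay it flat on the grey bed of the red hardness tester with its dot still well short of the probe, then slide it along the bed until the red dot lies straight under the probe's tip, and leave it there. Its finish is still soft: handle it gently, grip it lightly, with no more than 30 N, set it down softly, and do not let it or the gripper touch the probe. Leave the dark sample, the two tins and the brush where they are.

Things in the scene. Friction and masses are not known exactly. Their poses are not given: they have to be found in the camera images.
- board: pale oak sample block, 180 (x) by 50 (y) by 24 mm (z), loose, 0.1 to 0.21 kg; a 20 N grip on its long sides does not slip. Origin: centre of its underside; x along it to the end with the red dot, z out of the face with the dot. It starts on a rail of the rack, 30 degrees from level: dot end lowest and farthest from the robot, z leaning away from the robot
- board_dot (a point): centre of the red dot (14 mm across) on the oak sample's top face, 65 mm from the middle towards one end, at sample coordinates (65, 0, 24) mm
- dark_board: dark stained sample of the same size without a dot, loose, on the other rail of the rack, about 110 mm beside the oak one (centre to centre); leave alone. Origin and axes as for the oak sample
- rack: drying rack, fixed: grey base 210 (x) by 200 (y) by 12 mm, two aluminium rails 26 mm wide at y = +55 and -55 mm that fall along +x at 30 degrees, with a low lip at the far end. A sample sticks out 12 mm on both sides of its rail; its far, low end is 42 mm above the bench. Origin: centre of the base's underside; x points away from the robot, z up
- tester: hardness tester, fixed. Grey bed, 25 mm high, x = -140 to 180, y = -80 to 110 mm. On it at (100, 85) a red column 45 by 35 mm, to z = 200, bears an arm over the bed (36 mm wide, z = 166 to 200) with a holder of radius 16 mm (z = 125 to 170) over the probe. Lay the sample at x below 75 and slide it along +x. Origin: underside of bed; x away from the robot
- probe: fixed slim brass probe of the tester, 12 mm thick, tapering to a point at its lower end, pointing straight down. Origin: its tip
- probe_tip (a point): tip of the probe: at (100, 0, 61) mm in the frame of the tester, so 36 mm above the bed and 12 mm above the top of a sample lying on the bed
- big_tin: black tin with yellow band, radius 42, height 90 mm, loose bystander; origin: centre of its underside
- small_tin: small black tin with yellow band, radius 26, height 50 mm, loose bystander; origin: centre of its underside
- brush: brush 160 mm long with yellow handle, lying on the bench, loose bystander; origin: underneath its middle, x along it
There are look-alikes about, which are no part of the job. Of the things shaped like the board, the wooden one is meant.

How it is judged (in metres and radians):
On the way, in this order (a step that is already met when the one before it is completed fails the run):
1. the oak sample lies flat on the tester's bed, dot upwards and more than 25 mm (seen from above) from the probe's tip (z of board_dot in the frame of tester between 0.045 and 0.0525 m and angle between board's own z axis and vertical below 0.05 rad and horizontal distance between board_dot and probe_tip above 0.025 m and contact force between board and tester above 0.3 N), for 0.2 s.
2. the red dot is under the probe's tip, within its 7 mm radius (z of board_dot in the frame of tester between 0.045 and 0.0525 m and angle between board's own z axis and vertical below 0.05 rad and horizontal distance between board_dot and probe_tip below 0.007 m), for 0.2 s.
At the end, for the whole second after the job is handed in: the oak sample lies at rest, flat (within 0.05 rad) on the tester's bed, released, dot upwards, the dot's centre within 7 mm of the probe's tip seen from above (all of step 2 and contact force between board and tester above 0.3 N and linear speed of board below 0.01 m/s and contact force between the fingers and board below 0.1 N); the robot touches nothing.
It fails at once if the fingers squeeze or press the oak sample with more than 70 N (both fingers added up, so 35 N each) (contact force between the fingers and board above 70 N).
It fails at once if the oak sample is pressed or dropped on the tester with more than 50 N (contact force between board and tester above 50 N).
It fails at once if the oak sample or the robot touches the probe (contact force between board and probe above 0.5 N or contact force between any of the arm, the fingers and probe above 2 N).
It fails at once if the dot is within 20 mm of the probe's tip while the sample is more than 7 mm off the bed (carried, not slid) (horizontal distance between board_dot and probe_tip below 0.02 m and z of board_dot in the frame of tester above 0.056 m).
It fails at once if the dark sample, a tin or the brush is moved more than 15 mm (distance of any of dark_board, big_tin, small_tin, brush from where it was at the start of the episode above 0.015 m).
It also fails if it takes over 58 s, if anything falls off the work surface, if the arm or the gripper's body presses on something with over 40 N, if the wrist force passes 120 N, or if a joint passes its speed limit or range.

## Working session

There is one attempt and no reset: what is moved stays moved. The work goes in short steps, Python scripts to look and compute and a tool call to move; the robot and the scene stay as the last step left them, time stands still between calls to the robot, and variables do not carry over. Pictures are saved under pics/ and viewed, at most 10 in all, crops included, and the job is handed in when it is done.

Besides the shell and the picture viewer there is one more tool, called by a JSON object that holds its "name" and its "arguments". step_arm: Moves the arm, as the interface text tells. Its arguments: {"type":"object","properties":{"increments":{"type":"string"}},"required":["increments"]}

```bash
mkdir -p pics; ls; python3 - <<'E'
from station import robot, eyes
import cv2,numpy as np
o=robot.get_obs();print(o, getattr(robot,'hold_point_z',None))
for n in ["top","side"]:
    f=eyes.grab_frame(n);np.savez(f"{n}0.npz",**f)
    cv2.imwrite(f"pics/{n}0.png",f["color"][:,:,::-1]);print(n,f["fx"],f["cx"],f["cy"],f["origin"],f["rotation"],[k for k in f])
E
```

```text
pics
{'t': 0.0, 'joint_pos': array([ 1.39748307,  0.50837155, -0.23750387,  1.50112459,  0.12571267,
        1.14887764, -0.15481631]), 'joint_vel': array([ 0.00034108,  0.00211856,  0.0007389 ,  0.00057605, -0.00140473,
       -0.00032542, -0.00025735]), 'effort': array([-5.80485157e-04, -6.20593071e+01, -2.18676880e+00, -2.49656439e+01,
        1.28226390e-02,  1.19320714e-02, -3.76035928e-05]), 'ee_pos': array([ 171.78538283, -600.41778274,  230.41084516]), 'tool_rot': array([-8.83411565e-04,  9.90299130e-01,  1.38949021e-01, -1.47902485e-04]), 'ft_force': array([ 0.41639917, -0.30565221,  0.38602874]), 'ft_torque': array([-0.01347304, -0.01739048, -0.00279378]), 'finger_force': 0.0, 'opening': 85.18931507671094} 18.700000000000003
top 526.8030203364494 283.7259541582738 212.4229547068924 [ 311.41312134   97.92989618 1605.34260795] [ 0.71591044  0.03689235 -0.03147778 -0.69650581] ['color', 'range_z', 'fx', 'fy', 'cx', 'cy', 'origin', 'rotation']
side 477.006332239138 279.5286936507852 212.86618206856116 [298.66998972 995.19202465 780.3252712 ] [-0.06778889 -0.04597381  0.44149365  0.89351801] ['color', 'range_z', 'fx', 'fy', 'cx', 'cy', 'origin', 'rotation']
```

View pics/top0.png

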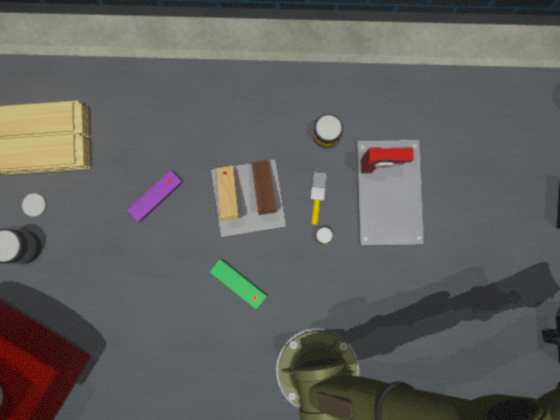

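View pics/side0.png

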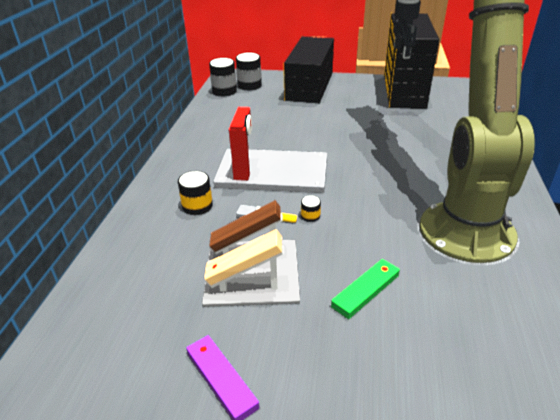

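The top view shows the oak sample at (228,192) with its dot at (225,173), the dark sample at (264,187), the tester bed spanning (358..423, 140..245), the brush at (317,195), and the tins at (328,130) and (324,235). The side view confirms that the dot end is low. Next I'll work out positions from the depth data.

```bash
cat > h.py <<'E'
import numpy as np,cv2
from scipy.spatial.transform import Rotation as R
def cloud(f):
    d=f["range_z"].astype(float);v,u=np.mgrid[:d.shape[0],:d.shape[1]]
    p=np.stack([(u-f["cx"])/f["fx"]*d,-(v-f["cy"])/f["fy"]*d,-d],-1)
    q=np.asarray(f["rotation"],float)
    M=R.from_quat(q[[1,2,3,0]]).as_matrix() if q.size==4 else q
    P=p@M.T+np.asarray(f["origin"]);P[d==0]=np.nan
    return P
def rect(xy):
    r=cv2.minAreaRect(xy.astype(np.float32));return r
E
python3 - <<'E'
from h import *
f=dict(np.load("top0.npz"));P=cloud(f);c=f["color"].astype(int)
hsv=cv2.cvtColor(f["color"],cv2.COLOR_RGB2HSV)
def rep(n,m):
    p=P[m];p=p[~np.isnan(p).any(1)];print(n,len(p),p.mean(0).round(1),np.median(p[:,2]).round(1),rect(p[:,:2]))
    return p
v,u=np.mgrid[:420,:560]
print("bench z",np.nanmedian(P[250:300,150:200,2]), "bed uv")
bed=(u>350)&(u<432)&(v>130)&(v<255)&(P[...,2]>17)&(P[...,2]<33)
rep("bed",bed)
col=(u>350)&(u<432)&(v>130)&(v<200)&(P[...,2]>185)
rep("arm",col)
oak=(u>212)&(u<245)&(v>158)&(v<228)&(P[...,2]>40)&(hsv[...,2]>110)&(hsv[...,1]>60)
p=rep("oak",oak)
A=np.c_[p[:,:2],np.ones(len(p))];s=np.linalg.lstsq(A,p[:,2],rcond=None)[0];print("plane",s,"tilt",np.degrees(np.arctan(np.hypot(*s[:2]))),"dir",np.degrees(np.arctan2(-s[1],-s[0])),"resid",np.std(A@s-p[:,2]))
dot=(u>215)&(u<238)&(v>162)&(v<190)&(c[...,0]>c[...,1]+90)
rep("dot",dot)
base=(u>205)&(u<292)&(v>150)&(v<245)&(P[...,2]>6)&(P[...,2]<18);rep("rackbase",base)
dk=(u>245)&(u<280)&(v>150)&(v<222)&(P[...,2]>40);rep("dark",dk)
for n,(a,b) in dict(big=(328,130),small=(324,235),brush=(317,195)).items(): print(n,P[b,a].round(0))
s=cv2.resize(f["color"][130:260,200:440],None,fx=3.3,fy=3.3,interpolation=cv2.INTER_CUBIC)
cv2.imwrite("pics/crop1.png",s[:,:,::-1])
E
```

```text
bench z -0.2794343179728003 bed uv
bed 5427 [ 515.7 -208.1   25. ] 25.0 ((536.8193359375, -205.88919067382812), (320.7479553222656, 191.45191955566406), 2.7342751026153564)
arm 725 [ 610.4 -170.1  199.6] 199.7 ((609.04443359375, -175.01283264160156), (53.009368896484375, 122.69815063476562), 0.10443458706140518)
oak 950 [507.4 275.9 112. ] 114.2 ((511.28497314453125, 277.47412109375), (166.1208953857422, 49.97513198852539), 10.875051498413086)
plane [-5.46481371e-01 -5.34370583e-02  4.04073295e+02] tilt 28.770651280877985 dir 5.584847503731029 resid 5.3541637976407825
dot 6 [573.3 288.   73.1] 72.1 ((573.7074584960938, 287.7196960449219), (6.535496234893799, 3.813488245010376), 84.29989624023438)
rackbase 2474 [492.6 214.3  11.6] 11.5 ((510.5099182128906, 222.1981201171875), (286.9130554199219, 261.92413330078125), 1.6587525606155396)
dark 945 [525.5 172.8 112.6] 115.5 ((529.8355712890625, 173.89111328125), (169.0304718017578, 50.09800338745117), 10.803366661071777)
big [704. -11.  92.]
small [398.  -9.  54.]
brush [521.  13.  19.]
```

View pics/crop1.png

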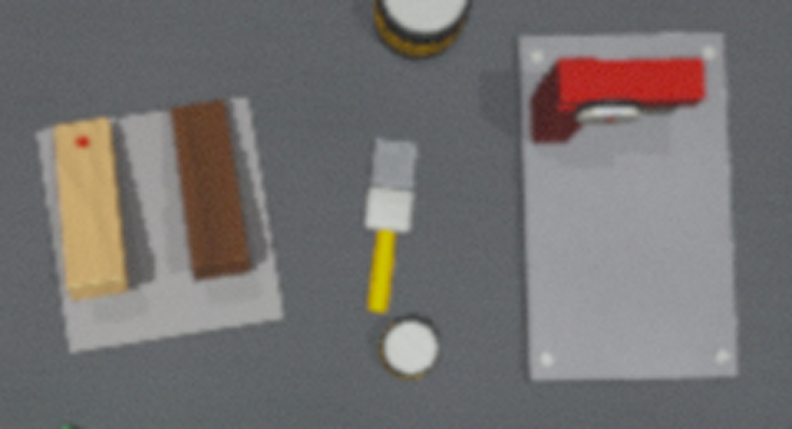

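```bash
cat >> h.py <<'E'
def go(x,y,z,yaw=None,step=42,o=None):
    from station import robot
    o=o or robot.get_obs();q=o["tool_rot"];M=R.from_quat(q[[1,2,3,0]]).as_matrix()
    d=np.array([x,y,z])-o["ee_pos"];cur=np.degrees(np.arctan2(M[1,0],M[0,0]))
    n=max(1,int(np.ceil(np.linalg.norm(d)/step)));t=0 if yaw is None else -(yaw-cur)/8
    # all translation first, with axes as they stand, then the turn
    print("t",round(o["t"],2),"pos",o["ee_pos"].round(1),"yaw",cur.round(2),"d",d.round(1),"rows",n,"per row",(M.T@d/50/n).round(3),"then turn",round(t,3),
      "F",o["ft_force"].round(1),"ff",round(o["finger_force"],1),"op",round(o["opening"],2))
E
python3 -c "
from h import *
go(420,-250,330,10.9)"
```

```text
t 0.1 pos [ 171.8 -600.4  230.5] yaw 15.98 d [248.2 350.4  99.5] rows 11 per row [ 0.609 -0.489 -0.18 ] then turn 0.635 F [0.1 0.  0.4] ff 0.0 op 85.56
```

{"name": "step_arm", "arguments": {"increments": "1 0.62 -0.5 -0.3 0;1 0.62 -0.5 -0.3 0;1 0.62 -0.5 -0.3 0;1 0.62 -0.5 -0.3 0;1 0.62 -0.5 -0.3 0;1 0.62 -0.5 -0.3 0;1 0.62 -0.5 -0.2 0;1 0.62 -0.5 0 0;1 0.62 -0.5 0 0;1 0.62 -0.5 0 0.64"}}

```text
t: 1.1
ee_pos: [401.7, -273.7, 331.2]
tool_rot: [-0.0, 0.996, 0.094, -0.0]
ft_force: [0.4, -0.6, 0.8]
opening: 85.4
finger_force: 0.0
```

```bash
python3 -c "
from h import *
go(478,272,300,10.9)"
```

```text
t 1.1 pos [ 401.7 -273.7  331.2] yaw 10.81 d [ 76.3 545.7 -31.2] rows 14 per row [ 0.253 -0.745  0.045] then turn -0.012 F [ 0.4 -0.6  0.8] ff 0.0 op 85.4
```

{"name": "step_arm", "arguments": {"increments": "1 0.25 -0.75 0 0;1 0.25 -0.75 0 0;1 0.25 -0.75 0 0;1 0.25 -0.75 0 0;1 0.25 -0.75 0 0;1 0.25 -0.75 0 0;1 0.25 -0.75 0 0;1 0.25 -0.75 0 0;1 0.25 -0.75 0 0;1 0.25 -0.75 0 0"}}

```text
t: 2.1
ee_pos: [453.1, 118.0, 331.1]
tool_rot: [0.0, 0.996, 0.094, -0.0]
ft_force: [0.0, -0.9, -0.1]
opening: 85.7
finger_force: 0.0
```

{"name": "step_arm", "arguments": {"increments": "1 0.22 -0.6 0.2 0;1 0.22 -0.6 0.2 0;1 0.22 -0.6 0.2 0;1 0.0 -0.3 0.2 0;1 0 0 0 0;1 0 0 0 0"}}

```text
t: 2.7
ee_pos: [465.9, 225.4, 291.1]
tool_rot: [0.0, 0.995, 0.095, -0.0]
ft_force: [0.4, 0.0, 0.7]
opening: 85.3
finger_force: 0.0
```

```bash
python3 - <<'E'
from h import *
from station import eyes
go(485.8,272.5,200,10.9)
f=eyes.grab_frame("wrist");np.savez("w0.npz",**f);cv2.imwrite("pics/w0.png",f["color"][:,:,::-1]);print(f["origin"])
E
```

```text
t 2.7 pos [465.9 225.4 291.1] yaw 10.88 d [ 19.9  47.1 -91.1] rows 3 per row [ 0.19  -0.284  0.607] then turn -0.003 F [0.4 0.  0.7] ff 0.0 op 85.34
[531.78545814 238.21444336 434.19193444]
```

View pics/w0.png

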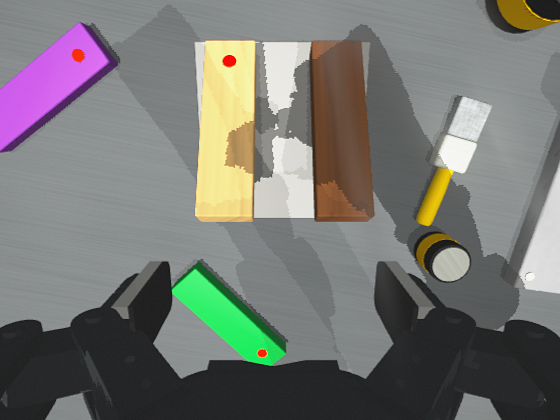

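The wrist view shows the oak sample with its dot at (229,61), its sides at columns ~200 to 254 and its tail edge at row ~217. The dark sample lies parallel to it. I'll refine the sample's pose from this frame.

```bash
python3 - <<'E'
from h import *
f=dict(np.load("w0.npz"));P=cloud(f);c=f["color"].astype(int);v,u=np.mgrid[:420,:560]
m=(u>190)&(u<262)&(v>35)&(v<224)&(P[...,2]>45)&(c[...,0]>c[...,2]+25)
p=P[m];p=p[~np.isnan(p).any(1)];r=rect(p[:,:2]);print(r,p[:,2].min(),p[:,2].max())
d=(u>215)&(u<245)&(v>50)&(v<75)&(c[...,0]>c[...,1]+120);pd=np.nanmean(P[d],0);print("dot",d.sum(),pd)
# top-face plane
q=P[(u>212)&(u<245)&(v>80)&(v<200)];q=q[~np.isnan(q).any(1)];A=np.c_[q[:,:2],np.ones(len(q))];s=np.linalg.lstsq(A,q[:,2],rcond=None)[0]
for _ in range(3):
    k=abs(A@s-q[:,2])<2;s=np.linalg.lstsq(A[k],q[k,2],rcond=None)[0]
n=np.r_[-s[:2],1];n/=np.linalg.norm(n);print("tilt",np.degrees(np.arccos(n[2])),"dir",np.degrees(np.arctan2(n[1],n[0])))
yaw=np.radians(10.88);x=np.array([np.cos(yaw)*np.cos(np.pi/6),np.sin(yaw)*np.cos(np.pi/6),-.5])
nn=np.cross(x,[-np.sin(yaw),np.cos(yaw),0]);mid=pd-65*x-12*nn;print("mid",mid,"grasp s=-30",mid-30*x,"-40",mid-40*x)
E
```

```text
((511.35284423828125, 277.654541015625), (165.43142700195312, 50.28709030151367), 10.817381858825684) 56.95124500904825 154.74232298449976
dot 130 [573.06946605 288.96537586  76.48081952]
tilt 29.94107677042039 dir 11.240178794787928
mid [511.89752843 277.20766079  98.58851467] grasp s=-30 [486.38377936 272.30372275 113.58851467] -40 [477.87919634 270.66907674 118.58851467]
```

{"name": "step_arm", "arguments": {"increments": "1 0.17 -0.28 0.5 0;1 0.17 -0.28 0.5 0;1 0.17 -0.28 0.5 0;1 0 0 0.4 0;1 0 0 0 0;1 0 0 0 0"}}

```text
t: 3.35
ee_pos: [483.8, 270.9, 197.1]
tool_rot: [0.0, 0.996, 0.094, 0.0]
ft_force: [-0.5, 0.4, 0.1]
opening: 85.1
finger_force: 0.0
```

```bash
python3 -c "
from h import *
go(482.1,271.5,107,10.9)"
```

```text
t 3.35 pos [483.8 270.9 197.1] yaw 10.76 d [ -1.7   0.6 -90.1] rows 3 per row [-0.01  -0.007  0.6  ] then turn -0.018 F [-0.5  0.4  0.1] ff 0.0 op 85.05
```

{"name": "step_arm", "arguments": {"increments": "1 -0.01 -0.01 0.36 0;1 -0.01 -0.01 0.36 0;1 -0.01 0 0.36 0;1 0 0 0.36 0;1 0 0 0.36 0;0.8 0 0 0 0;0.66 0 0 0 0;0.64 0 0 0 0;0.63 0 0 0 0;0.63 0 0 0 0"}}

```text
t: 4.35
ee_pos: [481.9, 272.9, 107.1]
tool_rot: [-0.0, 0.996, 0.094, 0.001]
ft_force: [-0.0, 0.6, 0.8]
opening: 53.5
finger_force: 0.0
```

{"name": "step_arm", "arguments": {"increments": "0.62 0 0 0 0;0.615 0 0 0 0;0.61 0 0 0 0;0.605 0 0 0 0;0.605 0 0 0 0"}}

```text
t: 4.85
ee_pos: [481.4, 272.7, 106.2]
tool_rot: [0.0, 0.996, 0.095, -0.0]
ft_force: [-0.4, -0.6, -0.3]
opening: 51.8
finger_force: 0.0
```

{"name": "step_arm", "arguments": {"increments": "0.6 0 0 0 0;0.595 0 0 0 0;0.595 0 0 0 0"}}

```text
t: 5.15
ee_pos: [481.5, 272.6, 106.3]
tool_rot: [0.0, 0.996, 0.095, 0.0]
ft_force: [0.3, -0.3, -0.2]
opening: 50.8
finger_force: 0.2
```

{"name": "step_arm", "arguments": {"increments": "0.592 0 0 0 0;0.589 0 0 0 0;0.589 0 0 0 0"}}

```text
t: 5.45
ee_pos: [481.6, 272.7, 106.3]
tool_rot: [-0.0, 0.996, 0.095, 0.0]
ft_force: [0.8, -0.8, -0.5]
opening: 50.7
finger_force: 0.3
```

{"name": "step_arm", "arguments": {"increments": "0.586 0 0 0 0;0.583 0 0 0 0;0.583 0 0 0 0"}}

```text
t: 5.75
ee_pos: [481.6, 272.7, 106.4]
tool_rot: [0.0, 0.996, 0.094, 0.0]
ft_force: [0.4, -0.9, 1.2]
opening: 50.1
finger_force: 6.6
```

{"name": "step_arm", "arguments": {"increments": "0.58 0 0 0 0;0.579 0 0 0 0;0.579 0 0 0 0"}}

```text
t: 6.05
ee_pos: [481.6, 272.6, 106.4]
tool_rot: [0.0, 0.996, 0.094, 0.0]
ft_force: [0.2, -1.2, 2.1]
opening: 49.5
finger_force: 15.1
```

{"name": "step_arm", "arguments": {"increments": "0.577 0 0 0 0;0.577 0 0 0 0;0.577 0 0 -0.1 0;0.577 0 0 -0.15 0;0.577 0 0 -0.2 0;0.577 0 0 -0.2 0;0.577 0 0 0 0"}}

```text
t: 6.75
ee_pos: [482.2, 273.5, 140.6]
tool_rot: [-0.001, 0.996, 0.095, 0.001]
ft_force: [1.2, -0.4, -0.7]
opening: 49.5
finger_force: 19.6
```

{"name": "step_arm", "arguments": {"increments": "0.577 0 0 -0.3 0;0.577 0 0 -0.5 0;0.577 0 0 -0.5 0;0.577 0 0 -0.5 0;0.577 0 0 -0.4 0;0.577 0 0 -0.2 0;0.577 0 0 0 0;0.577 0 0 0 0"}}

```text
t: 7.55
ee_pos: [481.2, 272.3, 258.0]
tool_rot: [0.0, 0.996, 0.095, -0.0]
ft_force: [0.5, 0.0, -0.2]
opening: 49.8
finger_force: 19.7
```

```bash
python3 - <<'E'
from h import *
from station import eyes
go(442,-225,260,10.9,30)
f=eyes.grab_frame("wrist");np.savez("w1.npz",**f);cv2.imwrite("pics/w1.png",f["color"][:,:,::-1])
E
```

```text
t 7.55 pos [481.2 272.3 258. ] yaw 10.85 d [ -39.2 -497.3    2. ] rows 17 per row [-0.155  0.566 -0.002] then turn -0.007 F [ 0.5  0.  -0.2] ff 19.7 op 49.79
```

View pics/w1.png

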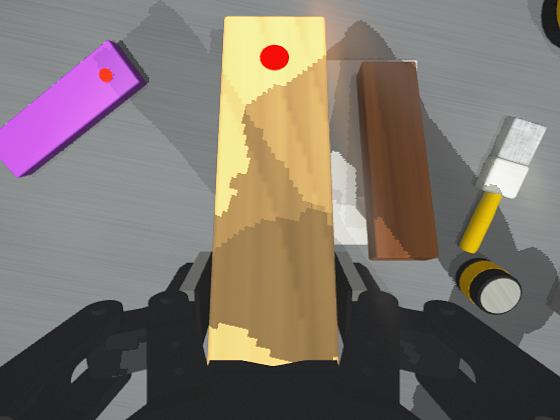

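The oak sample hangs straight between the pads, with its dot at (274,57), and the dark sample hasn't moved. I'm carrying it over to the tester.

{"name": "step_arm", "arguments": {"increments": "0.577 -0.08 0.28 0 0;0.577 -0.16 0.57 0 0;0.577 -0.16 0.57 0 0;0.577 -0.16 0.57 0 0;0.577 -0.16 0.57 0 0;0.577 -0.16 0.57 0 0;0.577 -0.16 0.57 0 0;0.577 -0.16 0.57 0 0;0.577 -0.16 0.57 0 0;0.577 -0.16 0.57 0 0"}}

```text
t: 8.6
ee_pos: [456.6, -9.6, 258.1]
tool_rot: [0.0, 0.996, 0.094, -0.001]
ft_force: [0.0, -0.3, -1.3]
opening: 49.4
finger_force: 19.7
```

{"name": "step_arm", "arguments": {"increments": "0.577 -0.16 0.57 0 0;0.577 -0.16 0.57 0 0;0.577 -0.16 0.57 0 0;0.577 -0.16 0.57 0 0.2;0.577 -0.16 0.57 0 0.2;0.577 -0.16 0.57 0 0.2;0.577 -0.1 0.4 0 0.2;0.577 0 0.2 0 0.2;0.577 0 0 0 0;0.577 0 0 0 0"}}

```text
t: 9.6
ee_pos: [438.5, -213.1, 258.7]
tool_rot: [-0.001, 1.0, 0.026, 0.0]
ft_force: [0.4, 0.5, -0.9]
opening: 49.9
finger_force: 19.7
```

```bash
python3 - <<'E'
from h import *
from station import eyes
go(445,-225.3,130,2.73,30)
f=eyes.grab_frame("wrist");np.savez("w2.npz",**f)
P=cloud(f);c=f["color"].astype(int);v,u=np.mgrid[:420,:560]
d=(u>230)&(u<320)&(v>30)&(v<110)&(c[...,0]>c[...,1]+120);pd=np.nanmean(P[d],0);print("dot",d.sum(),pd)
q=P[(u>245)&(u<310)&(v>110)&(v<250)];q=q[~np.isnan(q).any(1)];A=np.c_[q[:,:2],np.ones(len(q))];s=np.linalg.lstsq(A,q[:,2],rcond=None)[0]
n=np.r_[-s[:2],1];n/=np.linalg.norm(n);print("tilt",np.degrees(np.arccos(n[2])),"dir",np.degrees(np.arctan2(n[1],n[0])),n)
cv2.imwrite("pics/w2.png",f["color"][:,:,::-1])
E
```

```text
t 9.6 pos [ 438.5 -213.1  258.7] yaw 2.95 d [   6.5  -12.2 -128.7] rows 5 per row [0.023 0.051 0.515] then turn 0.028 F [ 0.4  0.5 -0.9] ff 19.7 op 49.93
dot 571 [ 531.52197919 -208.87981395  228.44026302]
tilt 29.99270214373092 dir 2.857091709170736 [0.49926831 0.024917   0.86608908]
```

{"name": "step_arm", "arguments": {"increments": "0.577 0.1 0.06 0.2 0.03;0.577 0.12 0.06 0.5 0;0.577 0.12 0.06 0.6 0;0.577 0.12 0.06 0.6 0;0.577 0 0 0.6 0;0.577 0 0 0.4 0;0.577 0 0 0.2 0;0.577 0 0 0.05 0;0.577 0 0 0 0;0.577 0 0 0 0"}}

```text
t: 10.65
ee_pos: [462.6, -225.3, 102.2]
tool_rot: [0.0, 1.0, 0.023, 0.001]
ft_force: [0.3, -0.1, -0.5]
opening: 49.0
finger_force: 19.7
```

```bash
python3 - <<'E'
from h import *
from station import robot
for i in range(1): go(462,-224.2,88,2.73,30)
L=125.6
for a in range(30,-1,-5):
    r=np.radians(a);print(a,"back",round(125*(1)-(125*np.cos(r)-12*np.sin(r)),1),"z",round(25+125*np.sin(r)+12*np.cos(r)-9.6,1))
E
```

```text
t 10.65 pos [ 462.6 -225.3  102.2] yaw 2.63 d [ -0.6   1.1 -14.2] rows 1 per row [-0.011 -0.023  0.284] then turn -0.013 F [ 0.3 -0.1 -0.5] ff 19.7 op 48.98
30 back 22.7 z 88.3
25 back 16.8 z 79.1
20 back 11.6 z 69.4
15 back 7.4 z 59.3
10 back 4.0 z 48.9
5 back 1.5 z 38.2
0 back 0.0 z 27.4
```

{"name": "step_arm", "arguments": {"increments": "0.577 0 0 0.1 0;0.577 0 0 0.08 0;0.577 0 0 0.04 0;0.577 0 0 0.04 0;0.577 0 0 0.04 0;0.577 0 0 0 0"}}

```text
t: 11.25
ee_pos: [461.5, -225.5, 86.2]
tool_rot: [0.0, 1.0, 0.023, -0.0]
ft_force: [-2.3, -0.4, 1.9]
opening: 49.4
finger_force: 20.0
```

{"name": "step_arm", "arguments": {"increments": "0.58 0 0 0.02 0;0.58 -0.02 0 0.04 0;0.58 -0.02 0 0.04 0;0.58 0 0 0 0"}}

```text
t: 11.65
ee_pos: [459.6, -225.5, 81.0]
tool_rot: [-0.0, 1.0, 0.023, -0.0]
ft_force: [-2.4, -0.5, 2.1]
opening: 49.6
finger_force: 19.8
```

{"name": "step_arm", "arguments": {"increments": "0.58 -0.06 0 0.1 0;0.58 -0.06 0 0.1 0;0.58 -0.05 0 0.1 0;0.58 -0.05 0 0.1 0;0.58 0 0 0 0"}}

```text
t: 12.15
ee_pos: [448.3, -225.7, 60.5]
tool_rot: [-0.0, 1.0, 0.023, -0.0]
ft_force: [-0.2, 0.1, 1.5]
opening: 49.9
finger_force: 19.3
```

```bash
cat > tilt.py <<'E'
from h import *
from station import eyes
import sys
go(443,-225.3,30,2.73,30)
f=eyes.grab_frame("wrist");P=cloud(f);c=f["color"].astype(int);v,u=np.mgrid[:420,:560]
d=(u>200)&(u<350)&(v<200)&(P[...,2]<110)&(P[...,2]>40)&(c[...,0]>c[...,1]+120)
uc,vc=np.median(u[d]),np.median(v[d]);d&=(abs(u-uc)<25)&(abs(v-vc)<25);pd=np.nanmean(P[d],0);print("dot",d.sum(),uc,vc,pd)
q=P[(u>250)&(u<305)&(v>vc+30)&(v<vc+130)];q=q[~np.isnan(q).any(1)];A=np.c_[q[:,:2],np.ones(len(q))];s=np.linalg.lstsq(A,q[:,2],rcond=None)[0]
n=np.r_[-s[:2],1];n/=np.linalg.norm(n);print("tilt",np.degrees(np.arccos(n[2])),n)
cv2.imwrite("pics/%s.png"%sys.argv[1],f["color"][:,:,::-1])
E
python3 tilt.py w3
```

```text
t 12.15 pos [ 448.3 -225.7   60.5] yaw 2.61 d [ -5.3   0.4 -30.5] rows 2 per row [-0.053 -0.006  0.305] then turn -0.015 F [-0.2  0.1  1.5] ff 19.3 op 49.9
dot 967 273.0 21.0 [ 550.47176862 -221.42186939   55.73705544]
tilt 15.493788194753286 [0.26688246 0.01158768 0.96365942]
```

{"name": "step_arm", "arguments": {"increments": "0.58 -0.03 0 0.1 0;0.58 -0.03 0 0.1 0;0.58 -0.02 0 0.1 0;0.58 -0.02 0 0.1 0;0.58 -0.01 0 0.1 0;0.58 0 0 0 0"}}

```text
t: 12.8
ee_pos: [443.1, -226.0, 35.5]
tool_rot: [-0.0, 1.0, 0.023, -0.0]
ft_force: [-0.9, -0.1, -1.0]
opening: 49.5
finger_force: 19.2
```

```bash
python3 tilt.py w4
```

```text
t 12.8 pos [ 443.1 -226.    35.5] yaw 2.62 d [-0.1  0.7 -5.5] rows 1 per row [-0.001 -0.013  0.111] then turn -0.014 F [-0.9 -0.1 -1. ] ff 19.2 op 49.48
dot 624 273.0 7.0 [ 544.10282984 -221.53923237   51.95210958]
tilt 4.141082864494403 [0.07218188 0.002107   0.99738926]
```

{"name": "step_arm", "arguments": {"increments": "0.58 0 0 0.05 0;0.58 0 0 0.05 0;0.58 0 0 0.03 0;0.58 0 0 0 0"}}

```text
t: 13.25
ee_pos: [443.2, -226.1, 29.6]
tool_rot: [-0.0, 1.0, 0.023, -0.0]
ft_force: [-1.6, -0.9, 0.9]
opening: 49.6
finger_force: 19.3
```

```bash
python3 tilt.py w5
```

```text
t 13.25 pos [ 443.2 -226.1   29.6] yaw 2.61 d [-0.2  0.8  0.4] rows 1 per row [-0.004 -0.016 -0.008] then turn -0.015 F [-1.6 -0.9  0.9] ff 19.3 op 49.61
dot 488 273.0 6.0 [ 543.50213537 -221.62408418   50.673087  ]
tilt 1.5140727693334615 [0.02627071 0.0028279  0.99965087]
```

{"name": "step_arm", "arguments": {"increments": "0.58 0 0 0.03 0;0.58 0 0 0.02 0;0.583 0 0 0 0;0.586 0 0 0 0;0.589 0 0 0 0;0.592 0 0 0 0;0.6 0 0 0 0;0.61 0 0 0 0;0.63 0 0 0 0;0.63 0 0 0 0"}}

```text
t: 14.3
ee_pos: [443.4, -226.1, 27.3]
tool_rot: [-0.0, 1.0, 0.023, 0.0]
ft_force: [-0.2, -0.4, -0.5]
opening: 53.6
finger_force: 0.0
```

```bash
python3 tilt.py w6
```

```text
t 14.3 pos [ 443.4 -226.1   27.3] yaw 2.62 d [-0.4  0.8  2.7] rows 1 per row [-0.007 -0.017 -0.054] then turn -0.014 F [-0.2 -0.4 -0.5] ff 0.0 op 53.62
dot 473 273.0 6.0 [ 543.16057654 -221.66980288   50.0428937 ]
tilt 0.1377453367483934 [-0.00150229  0.00187693  0.99999711]
```

View pics/w6.png

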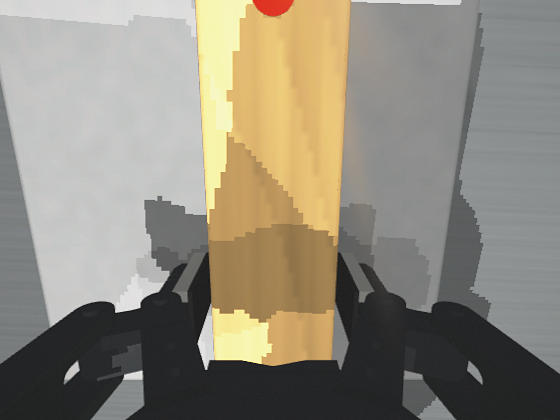

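The sample is released and flat on the bed. Its dot is cut off at the top edge, around (273,0). I'll raise the gripper for one good look at the dot and the probe together.

{"name": "step_arm", "arguments": {"increments": "0.8 0 0 -0.1 0;1 0 0 -0.4 0;1 0 0 -0.7 0;1 -0.1 0 -0.7 0;1 -0.2 0 -0.6 0;1 -0.2 0 -0.4 0;1 0 0 -0.2 0;1 0 0 0 0;1 0 0 0 0"}}

```text
t: 15.25
ee_pos: [418.5, -227.2, 181.7]
tool_rot: [-0.0, 1.0, 0.023, -0.0]
ft_force: [0.1, 0.0, -0.5]
opening: 85.5
finger_force: 0.0
```

```bash
python3 - <<'E'
from h import *
from station import eyes
go(443,-226,28,2.73,30)
f=eyes.grab_frame("wrist");np.savez("w7.npz",**f);cv2.imwrite("pics/w7.png",f["color"][:,:,::-1])
P=cloud(f);c=f["color"].astype(int)
d=(abs(P[...,2]-49)<6)&(c[...,0]>c[...,1]+120)
n,l,st,ce=cv2.connectedComponentsWithStats(d.astype(np.uint8))
for i in range(1,n):
    if st[i,4]>30: print(st[i],ce[i],np.nanmean(P[l==i],0))
E
```

```text
t 15.25 pos [ 418.5 -227.2  181.7] yaw 2.61 d [  24.5    1.2 -153.7] rows 6 per row [ 0.082 -0.     0.512] then turn -0.014 F [ 0.1  0.  -0.5] ff 0.0 op 85.5
[265  16  18  20 284] [273.11971831  25.72535211] [ 547.69324236 -221.728993     50.06688298]
```

View pics/w7.png

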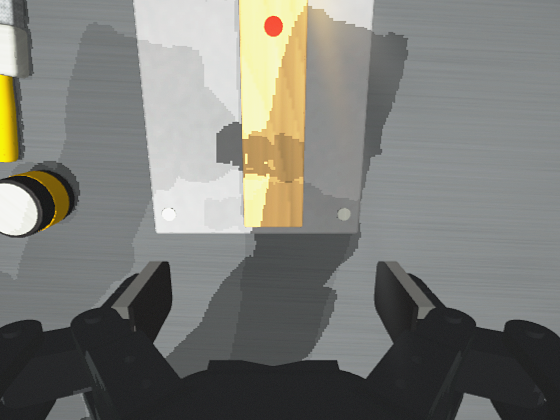

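The dot is at (273,26), and the bed's near corners are at (156,233) and (359,233). The probe is out of view, so I'll get the probe position from the bed edges in this same frame.

```bash
python3 - <<'E'
from h import *
f=dict(np.load("w7.npz"));P=cloud(f)
m=(P[...,2]>18)&(P[...,2]<32)
v,u=np.mgrid[:420,:560];m&=(u>125)&(u<385)&(v<250)
def edge(sel): return np.array(sel)
L=[];Rr=[];B=[]
for r in range(5,225,3):
    k=np.where(m[r])[0];L.append(P[r,k[0]]);Rr.append(P[r,k[-1]])
for cc in list(range(165,235,3))+list(range(312,350,3)):
    k=np.where(m[:,cc])[0];B.append(P[k[-1],cc])
def fit(p,ax):
    p=np.array(p);o=1-ax
    s=np.polyfit(p[:,ax],p[:,o],1)
    for _ in range(3):
        k=abs(np.polyval(s,p[:,ax])-p[:,o])<1.5;s=np.polyfit(p[k,ax],p[k,o],1)
    return s,k.mean()
l,r,b=fit(L,0),fit(Rr,0),fit(B,1);print("yaw",np.degrees(np.arctan([l[0][0],r[0][0],-b[0][0]])),l[1],r[1],b[1])
a=np.arctan((l[0][0]+r[0][0])/2);ex=np.array([np.cos(a),np.sin(a)]);ey=np.array([-ex[1],ex[0]])
pl=np.array([480,np.polyval(l[0],480)]);pr=np.array([480,np.polyval(r[0],480)]);pb=np.array([np.polyval(b[0],-215),-215])
yl,yr,xb=pl@ey,pr@ey,pb@ex;print("width",yl-yr)
y0=((yl-110)+(yr+80))/2;print("probe",(xb+240)*ex+y0*ey,"origin",(xb+140)*ex+y0*ey)
E
```

```text
yaw [2.7038957  2.58455949 2.58079324] 1.0 0.9864864864864865 1.0
width 188.02474949645253
probe [ 618.83761626 -217.69479145] origin [ 518.94409092 -222.30820616]
```

{"name": "step_arm", "arguments": {"increments": "1 0.2 0 0.2 0;1 0.29 0.01 0.6 0;1 0 0 0.7 0;1 0 0 0.7 0;1 0 0 0.5 0;0.8 0 0 0.25 0;0.65 0 0 0.1 0;0.63 0 0 0 0;0.62 0 0 0 0;0.61 0 0 0 0"}}

```text
t: 16.3
ee_pos: [443.4, -226.8, 30.4]
tool_rot: [0.0, 1.0, 0.023, 0.001]
ft_force: [0.4, 0.7, 0.4]
opening: 52.1
finger_force: 0.0
```

{"name": "step_arm", "arguments": {"increments": "0.6 0 0 0 0;0.595 0 0 0 0;0.592 0 0 0 0;0.589 0 0 0 0;0.586 0 0 0 0;0.583 0 0 0 0;0.582 0 0 0 0;0.582 0 0 0 0"}}

```text
t: 17.1
ee_pos: [442.9, -226.6, 29.9]
tool_rot: [0.0, 1.0, 0.023, 0.0]
ft_force: [-0.8, 1.3, 4.3]
opening: 49.9
finger_force: 7.5
```

{"name": "step_arm", "arguments": {"increments": "0.582 0.05 0 0 0;0.582 0.1 0 0 0;0.582 0.1 0 0 0;0.582 0.1 0 0 0;0.582 0.1 0 0 0;0.582 0.1 0 0 0;0.582 0.1 0 0 0;0.582 0.1 -0.01 0 0;0.582 0.1 0 0 0;0.582 0 0 0 0"}}

```text
t: 18.1
ee_pos: [485.1, -224.7, 29.7]
tool_rot: [0.0, 1.0, 0.023, -0.0]
ft_force: [-1.1, -0.6, 1.9]
opening: 49.7
finger_force: 7.9
```

{"name": "step_arm", "arguments": {"increments": "0.582 0.1 0 0 0;0.582 0.1 0 0 0;0.582 0.1 -0.01 0 0;0.582 0.1 0 0 0;0.582 0.1 0 0 0;0.582 0.06 0 0 0;0.582 0 0 0 0;0.582 0 0 0 0"}}

```text
t: 18.9
ee_pos: [513.6, -222.2, 29.7]
tool_rot: [-0.0, 1.0, 0.023, 0.0]
ft_force: [0.2, -0.3, -1.1]
opening: 50.1
finger_force: 7.5
```

```bash
python3 - <<'E'
from h import *
from station import eyes
go(513.4,-222.3,28,2.73,30)
for n in ["top","side"]:
    f=eyes.grab_frame(n);np.savez(n+"1.npz",**f)
f=dict(np.load("side1.npz"));s=cv2.resize(f["color"][95:195,190:350],None,fx=5,fy=5,interpolation=cv2.INTER_CUBIC);cv2.imwrite("pics/s1.png",s[:,:,::-1])
E
```

```text
t 18.9 pos [ 513.6 -222.2   29.7] yaw 2.63 d [-0.2 -0.1 -1.7] rows 1 per row [-0.004  0.001  0.033] then turn -0.012 F [ 0.2 -0.3 -1.1] ff 7.5 op 50.06
```

View pics/s1.png

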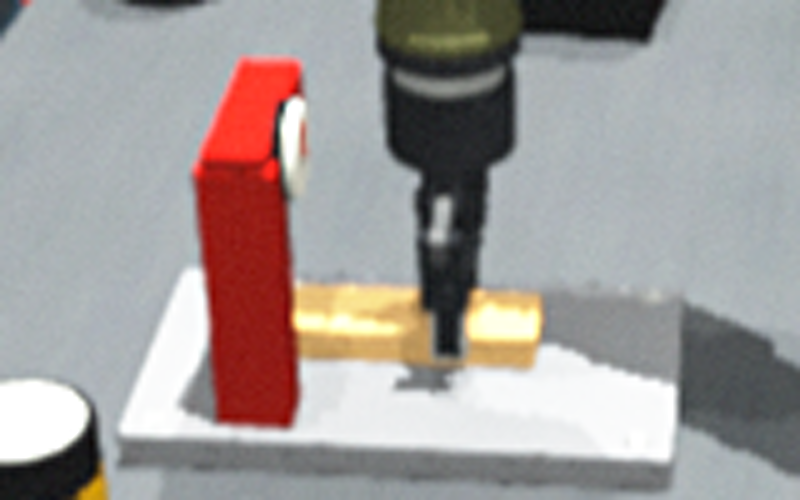

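The side view shows the sample flat on the bed, running behind the column, with its tail at crop column ~540. I'll release, back off and check it against the bed edges.

{"name": "step_arm", "arguments": {"increments": "0.585 0 0 0 0;0.59 0 0 0 0;0.6 0 0 0 0;0.62 0 0 0 0;0.66 0 0 0 0;0.75 0 0 0 0;0.9 0 0 0 0;1 0 0 -0.05 0;1 0 0 -0.2 0;1 0 0 0 0"}}

```text
t: 20.0
ee_pos: [514.1, -222.6, 43.7]
tool_rot: [0.0, 1.0, 0.023, 0.001]
ft_force: [0.4, -0.6, 0.2]
opening: 85.4
finger_force: 0.0
```

{"name": "step_arm", "arguments": {"increments": "1 -0.1 0 -0.4 0;1 -0.4 0 -0.5 0;1 -0.6 0 -0.5 0;1 -0.6 0 -0.5 0;1 -0.6 0 -0.5 0;1 -0.4 0 -0.4 0;1 -0.1 0 -0.1 0;1 0 0 0 0;1 0 0 0 0"}}

```text
t: 20.9
ee_pos: [374.1, -228.8, 186.9]
tool_rot: [-0.0, 1.0, 0.023, 0.0]
ft_force: [0.7, -0.0, -0.4]
opening: 85.5
finger_force: 0.0
```

```bash
python3 - <<'E'
from h import *
from station import eyes
go(418,-227,182,2.73,30)
f=eyes.grab_frame("wrist");np.savez("w8.npz",**f);cv2.imwrite("pics/w8.png",f["color"][:,:,::-1])
g=eyes.grab_frame("top");np.savez("top2.npz",**g)
P=cloud(f);v,u=np.mgrid[:420,:560]
m=(P[...,2]>40)&(P[...,2]<58)&(u>200)&(u<350)&(v<240)
print(rect(P[m][:,:2]),P[m][:,2].mean())
b=rect(P[m][:,:2]);c=cv2.boxPoints(b);print(c.round(1))
P=cloud(g);m=(P[...,2]>40)&(P[...,2]<58)&(u>350)&(u<432)&(v>130)&(v<255);p=P[m];print("top",m.sum(),rect(p[:,:2]))
E
```

```text
t 20.9 pos [ 374.1 -228.8  186.9] yaw 2.62 d [43.9  1.8 -4.9] rows 2 per row [0.439 0.002 0.05 ] then turn -0.014 F [ 0.7 -0.  -0.4] ff 0.0 op 85.53
((492.283935546875, -223.4307403564453), (59.88676071166992, 50.17084884643555), 2.547816276550293) 49.59757114707577
[[ 461.3 -199.7]
 [ 463.5 -249.8]
 [ 523.3 -247.2]
 [ 521.1 -197. ]]
top 878 ((544.9476318359375, -181.53237915039062), (170.39950561523438, 128.81326293945312), 2.292469024658203)
```

View pics/w8.png

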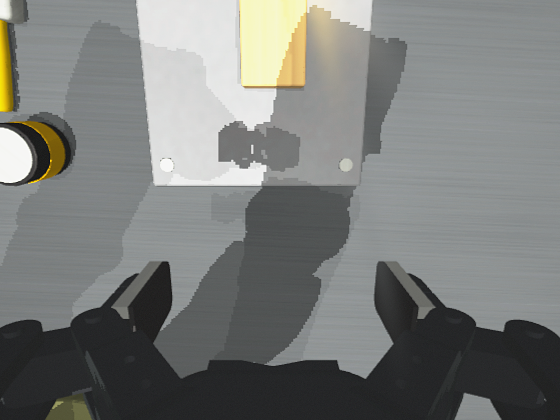

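The sample's tail edge is at row ~87 and the bed's near edge at row ~185. That puts the dot at about (617,-218), against the probe at (618,-217.4), so it's within about 1–2 mm. The sample is released and the arm is clear, so I'm handing in.

```bash
python3 -c "
from station import robot
print(robot.finish_job())"
```

```text
the job is handed in; nothing more can be done
None
```

The oak sample lies flat on the tester's bed, released, with its red dot an estimated 1–2 mm from straight under the probe's tip; the job is handed in after about 21 s, and no verdict came back.

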